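# One click on the amplifier's source dial

## Task

Switch the hi-fi amplifier to its next source: rest a fingertip on the big knurled dial on top of it and turn the dial by friction one click clockwise (seen from above), so that it sits in the next detent with its white line at the middle one of the five white dots. Then press the small round push button beside it fully down and let it come back up. Touch lightly, do not shove or lift the amplifier, and leave everything around it where it stands.

Things in the scene. Friction and masses are not known exactly. Their poses are not given: they have to be found in the camera images.
- amp: Black box-shaped amplifier, 180 mm deep (its x) by 280 mm wide (its y) by 60 mm high with its rubber feet, 2 to 3 kg, loose on the table. Origin: centre of its underside; z up, x points to its back (the front faces the robot). On its flat top are the dial (centre at x 0, y +65 mm) and the push button (x -30 mm, y -95 mm)
- dial_top (a point): Centre of the top face of the dial, 92 mm above the table: dark steel disc 86 mm wide, 24 mm high, upright axis, rim knurled too finely to catch on. It is sprung: pushed down it gives 6 mm (2 N to start, 9 N at the stop) and comes back. A fingertip pressed on the top face 25 to 32 mm off centre with 4 to 8 N and moved along an arc carries it round
- dial_mark (a point): Outer end of the white line (5 by 24 mm) on the dial's top face, 41 mm from the dial's axis; it turns with the dial. At the start it points at the dot before the middle one (the second of five, going clockwise)
- middle_dot (a point): The middle one of five white dots (7 mm wide) printed on the amplifier's top, 56 mm from the dial's axis, 40 degrees apart, fanned out over the far side of the dial (the middle one lies along the amplifier's x from the axis). The line must end up at this dot
- dial (a joint): Turn of the dial in rad, growing clockwise seen from above. Detents at -0.698, 0 (start), 0.698 (the goal), 1.396 and 2.094, one per dot. About 0.04 N m takes it over the hump half way between two detents, after which it snaps into the next one by itself
- ok_top (a point): Centre of the top of the push button's round cap, 26 mm in diameter, 76 mm above the table while up, standing 11 mm out of a dark 38 mm collar on the amplifier's top near its front right corner as seen from the robot. It is pressed straight down
- ok (a joint): Travel of the push button in m: 0 up, 0.006 fully down; it takes 5 N fully down and springs back when let go
- earbuds: White earbud case 46 x 58 x 24 mm lying loose on the amplifier's top near its back, between dial and button; origin: centre of its underside
- remote: Black remote control 160 x 44 x 18 mm lying on the table, its length along its x, just right (-y) of the amplifier; origin: centre of its underside
- tumbler: Brass cup, 72 mm rim diameter, 95 mm high, upright on the table just left (+y) of the amplifier; origin: centre of its underside
- bowl: Terracotta bowl, 130 mm rim, 50 mm high, on the right of the table; origin: centre of its underside
- book: Black hardback book 170 x 240 x 34 mm on the left of the table; origin: centre of its underside
- streamer: Black flat streaming box 100 x 100 x 26 mm on the left of the table, near the robot; origin: centre of its underside
- adapter: Dark power adapter 50 x 75 x 30 mm on the right of the table, near the robot; origin: centre of its underside

How it is judged (in metres and radians):
On the way, in this order (a step that is already met when the one before it is completed fails the run):
1. a finger touches the dial before it has clicked over (contact force between the fingers and dial above 0.3 N and value of joint dial below 0.5 rad), for 0.05 s.
2. the dial sits in the next detent, one click clockwise (value of joint dial between 0.578 and 0.818 rad), for 0.2 s.
3. the push button is fully down (5 of its 6 mm) with the dial in that detent (all of step 2 and value of joint ok above 0.005 m).
At the end, for the whole second after the job is handed in: The dial rests in the next detent, 0.698 rad clockwise of the first (within 0.12 rad), the push button was pressed to at least 5 mm after that and is up again (within 1.5 mm), the amplifier stands level, at rest and within 20 mm of where it was, and nothing around it was moved (all of step 2 and value of joint ok below 0.0015 m and distance of amp from where it was at the start of the episode below 0.02 m and angle between amp's own z axis and vertical below 0.05 rad and linear speed of amp below 0.02 m/s); the robot touches nothing.
It fails at once if the button is pressed while the dial is not in the next detent (value of joint ok above 0.004 m and not (value of joint dial between 0.578 and 0.818 rad)).
It fails at once if the dial is squeezed or pushed with more than 35 N (contact force between the fingers and dial above 35 N).
It fails at once if the amplifier is shoved or lifted by more than 20 mm (distance of amp from where it was at the start of the episode above 0.02 m).
It fails at once if a thing standing around is moved or lifted by more than 20 mm (distance of any of earbuds, remote, tumbler, bowl, book, streamer, adapter from where it was at the start of the episode above 0.02 m).
It also fails if it takes over 42 s, if anything falls off the work surface, if the arm or the gripper's body presses on something with over 40 N, if the wrist force passes 120 N, or if a joint passes its speed limit or range.

## Robot

A 6-joint arm with a two-finger parallel gripper is mounted at the origin on the work surface. World frame = base frame: x ahead of the robot, y to its left, z up, the work surface at z = 0. Lengths are in m, angles in degrees, forces in N, time in s.
With the tool pointing down it reaches from about 0.4 to 0.825 m from the base axis. Payload 7 kg.
Tool frame: the origin (TCP) lies between the finger pads; the fingertips stand 22 mm ahead of it and the grasp point (between the pads) lies 3 mm ahead of it; z points along the fingers, y is the direction in which the jaws open and shut (so a half turn about z gives the same grasp; the last joint's range is limited). The gripper opens to 88 mm and grips with 3 to 60 N. Pads are 19 mm wide; open, the fingers measure 130 mm over their backs; the gripper's body (78 mm by 193 mm) begins 47 mm behind the grasp point.
Start: joints at [80.163, 20.546, 0.682, 0, -70.136, -16.507], TCP at [0.3, 0.605, 0.249] pointing down, gripper open.
Joint ranges: [-176.03, 176.03], [-82.01, 121.73], [-58.28, 71.71], [-173.87, 95.51], [-174.79, -0.11], [-173.66, 173.66]. Speed limits (degrees/s): [136.94, 136.94, 172.46, 180, 180, 180].

## Interface

Orientations are given as [roll, pitch, yaw] about the fixed x, y, z axes, in that order (R = Rz(yaw) Ry(pitch) Rx(roll)).
In Python, from plant import telemetry, cams, r gives the robot as it stands.
- The arm moves only by the tool carry_out, never from a script. Its argument "commands" is one flat list of numbers, 5 for each row, row after row: the shift along the world's x, y, z as a fraction of full scale, then the turn about the world's z as a fraction of full scale, then the gripper's target within -1 to 1 (shut at 1, half-way at 0, fully open at -1). In form: [x, y, z, turn, claw, x, y, z, turn, claw, ...]. A call has 1 to 8 rows; each row shifts and turns the commanded pose from where the row before left it; what a row does not reach is not made up. Full scale, the value 1, is 0.04 m for a shift and 4 degrees for a turn. A row lasts 1/10 s, in which the tool goes at most 50 mm and 8.59 degrees, less where a joint would pass 70% of its speed; a pose out of reach is approached as far as the arm can. A call with a number of a shift or a turn outside -1 to 1 is refused whole. A call with a gripper value outside its range is refused whole. The fingers move at their own pace and stop on an object; "grip_force" is the grip in N (left out, the last holds). Time passes only in rows, so rows that do not move let the fingers close. It gives the time, the measured TCP pose, the force and the opening at its end, in the units of the state.
- telemetry.get_state(): the state, without advancing time (a new reading comes with each control period).
- cams.capture(name): name is "scene" or "side" or "wrist"; returns a dict with "frame" (480x640x3 uint8, red, green, blue), "camera_matrix" (3x3 intrinsics, pixels), "camera_from_world" (4x4, takes a point from world to camera coordinates); the wrist camera has in their place "mount" (4x4, takes a point from camera to tool coordinates, whose origin is the TCP and whose axes are the flange's). Camera axes: x right, y down, z forward; pixel columns grow to the right and rows downward; lengths in m; the calibration is good to about 2 mm. The wrist camera is an equidistant fisheye: a pixel r from the principal point sees the ray r / f radians off the axis. A picture is of the moment at which its call begins: read the wrist's pose just before it. There is no depth.
- r.close_job(): hands the job in, once; it reports no verdict.
The state is a dict: "time_s": time; "joints": joint angles; "qd": joint speeds; "joint_torque": joint torques, N m; "tcp_pos": TCP position; "eef_rot": TCP orientation; "contact_force": force on the tool from outside, world axes, zero at the start; "moment": the same for the moment, N m; "gripper_width": finger opening in m.
Only numpy, scipy, OpenCV 4.12 (cv2) and the standard library are available. Lean on these libraries where they do the work, as an engineer would, in place of code of your own. Each camera call takes 0.05 s, during which the arm holds its last target. There are 200 camera calls.

## Working session

There is one attempt and no reset: what is moved stays moved. The work goes in short steps, Python scripts to look and compute and a tool call to move; the robot and the scene stay as the last step left them, time stands still between calls to the robot, and variables do not carry over. Pictures are saved under pics/ and viewed, about 8 in all and at most 12, crops included, and the job is handed in when it is done.

Besides the shell and the picture viewer there is one more tool, called as a command line: name --argument value ..., lists and objects as JSON in quotes. carry_out: Moves the arm, as the interface text tells. Shift numbers are shares of 0.04 m and turn numbers shares of 4 degrees, none past 1 either way. Its arguments: {"type":"object","properties":{"commands":{"type":"array"},"grip_force":{"type":"number"}},"required":["commands"]}

```bash
mkdir -p pics; cat > h.py <<'E'
import numpy as np, cv2
def ray(c,u,v):
    K=np.array(c["camera_matrix"]);T=np.array(c["camera_from_world"])
    d=T[:3,:3].T@np.linalg.inv(K)@[u,v,1]; o=-T[:3,:3].T@T[:3,3]; return o,d
def onz(c,u,v,z):
    o,d=ray(c,u,v); return o+d*(z-o[2])/d[2]
def proj(c,p):
    T=np.array(c["camera_from_world"]);q=np.array(c["camera_matrix"])@(T[:3,:3]@p+T[:3,3]); return q[:2]/q[2]
E
python3 - <<'E'
from plant import telemetry,cams,r
import cv2,pickle
for n in("scene","side"):
    c=cams.capture(n);pickle.dump(c,open(n+".pkl","wb"));cv2.imwrite(f"pics/{n}0.png",c["frame"][:,:,::-1])
    print(n,c["camera_from_world"])
print(telemetry.get_state())
E
```

```text
scene [[-0.09678162  0.99518853 -0.01526762  0.04170469]
 [ 0.84125015  0.0735941  -0.53561376 -0.39216503]
 [-0.53191306 -0.06468146 -0.84432506  1.44334937]
 [ 0.          0.          0.          1.        ]]
side [[ 0.89266607 -0.45025058  0.0205354  -0.45445796]
 [-0.2882358  -0.60529672 -0.74198113  0.20984526]
 [ 0.34650745  0.65642234 -0.67010619  1.3063005 ]
 [ 0.          0.          0.          1.        ]]
{'time_s': 0.1, 'joints': array([ 8.01615786e+01,  2.05873918e+01,  6.38010175e-01, -1.68681180e-02,
       -7.01371303e+01, -1.65074591e+01]), 'qd': array([ 0.06660234, -0.16722474,  0.23672868, -0.01775656, -0.08339686,
       -0.07401684]), 'joint_torque': array([-2.38002700e-03, -5.84162557e+01,  2.93752509e+01,  7.01562077e+00,
        1.02320398e-02, -5.20163394e-05]), 'tcp_pos': array([0.29939567, 0.60450082, 0.24771072]), 'eef_rot': array([ 1.79912548e+02, -9.37932426e-03, -2.63516165e+01]), 'contact_force': array([-0.35104492, -0.28316476,  1.14514767]), 'moment': array([0.03202171, 0.02294633, 0.00300242]), 'gripper_width': 0.08777927295798704}
```

View pics/scene0.png

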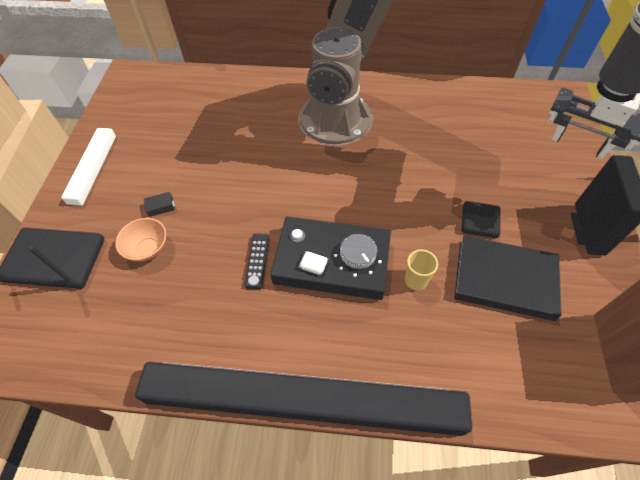

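View pics/side0.png

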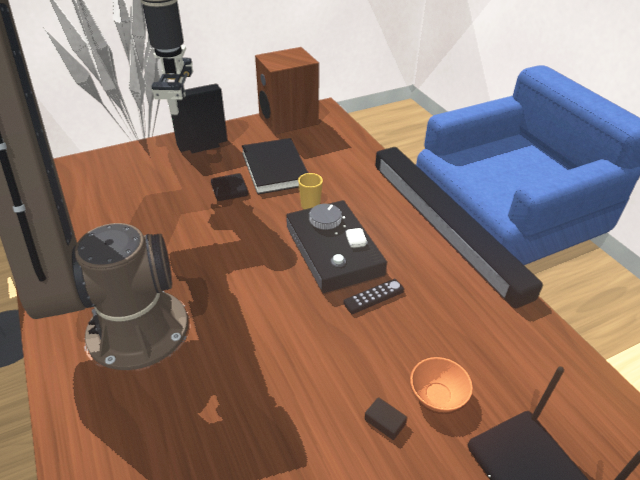

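The pictures show the amplifier around scene pixel (333,257), with the dial at (358,251), the button at (297,236), the earbuds at (313,263) and the tumbler at (421,270). In the side view the dial is at (325,216) and the button at (338,260).

```bash
python3 - <<'E'
import pickle,cv2,numpy as np
from h import *
for n,b in(("scene",(265,210,440,300)),("side",(280,165,410,315))):
    c=pickle.load(open(n+".pkl","rb"));f=c["frame"];x0,y0,x1,y1=b
    g=f[y0:y1,x0:x1].min(2)
    k,l,s,ce=cv2.connectedComponentsWithStats((g>125).astype(np.uint8))
    print(n)
    for i in range(1,k):
        if s[i,4]>=2:
            m=ce[i]+[x0,y0]; print(m.round(1),s[i,2:],*[onz(c,*m,z)[:2].round(4) for z in(.06,.076,.092)])
c=pickle.load(open("scene.pkl","rb"));a=c["frame"][205:300,240:445,::-1]
b=pickle.load(open("side.pkl","rb"))["frame"][165:315,270:420,::-1]
A=cv2.resize(a,None,fx=3.9,fy=3.9,interpolation=cv2.INTER_CUBIC)
cv2.imwrite("pics/crop1.png",A)
E
```

```text
scene
[297.7 234.4] [ 14  13 127] [ 0.5021 -0.0551] [ 0.5122 -0.0528] [ 0.5223 -0.0505]
[358.7 249.7] [ 37  34 925] [0.5338 0.1031] [0.5434 0.1027] [0.5529 0.1023]
[421.9 261.2] [ 30  26 112] [0.5531 0.2595] [0.5623 0.2565] [0.5716 0.2535]
[313.1 262.3] [ 29  23 449] [ 0.5799 -0.0067] [ 0.5887 -0.0052] [ 0.5975 -0.0038]
[335. 255.] [3 3 9] [0.5544 0.0453] [0.5636 0.0459] [0.5728 0.0465]
[379.5 261.3] [ 4  4 14] [0.5625 0.1559] [0.5716 0.1547] [0.5807 0.1534]
[354. 265.] [1 3 3] [0.5785 0.094 ] [0.5873 0.0938] [0.5961 0.0936]
[340.5 267.8] [ 4  3 10] [0.5892 0.0616] [0.5978 0.062 ] [0.6065 0.0623]
[370.4 271.9] [ 4  3 11] [0.594  0.1347] [0.6026 0.1338] [0.6111 0.1329]
[354.7 274.5] [ 4  4 14] [0.6045 0.0973] [0.6129 0.097 ] [0.6212 0.0967]
side
[388.5 166.5] [4 4 4] [0.8502 0.2557] [0.8366 0.2362] [0.8229 0.2168]
[392.5 170.5] [2 2 2] [0.8501 0.2315] [0.8364 0.2124] [0.8228 0.1934]
[396.5 174.5] [2 2 2] [0.85   0.2077] [0.8363 0.189 ] [0.8227 0.1704]
[289.  183.9] [ 19   9 103] [0.5289 0.3042] [0.5205 0.284 ] [0.5121 0.2638]
[324.8 214.1] [ 35  24 523] [0.5624 0.1295] [0.5535 0.1121]
[... 815 characters left out ...]
] [ 0.5251 -0.2155]
[382.7 289.4] [4 2 7] [ 0.5608 -0.1906] [ 0.5518 -0.2027] [ 0.5429 -0.2149]
[367.  291.5] [3 2 6] [ 0.5227 -0.1798] [ 0.5144 -0.1922] [ 0.5061 -0.2045]
[385.  292.5] [3 2 6] [ 0.5605 -0.2017] [ 0.5516 -0.2137] [ 0.5427 -0.2256]
[361. 294.] [3 3 9] [ 0.5055 -0.1807] [ 0.4975 -0.193 ] [ 0.4894 -0.2053]
[370.  294.5] [3 2 6] [ 0.5244 -0.1915] [ 0.516  -0.2037] [ 0.5077 -0.2158]
[357. 300.] [ 9  9 26] [ 0.4875 -0.1933] [ 0.4798 -0.2054] [ 0.4721 -0.2175]
[363.7 297.4] [4 2 7] [ 0.506  -0.1932] [ 0.4979 -0.2053] [ 0.4899 -0.2174]
[372.4 297.8] [4 3 8] [ 0.5242 -0.2031] [ 0.5159 -0.2151] [ 0.5076 -0.227 ]
[366.  300.5] [3 2 6] [ 0.506  -0.2041] [ 0.498  -0.2161] [ 0.49  -0.228]
```

View pics/crop1.png

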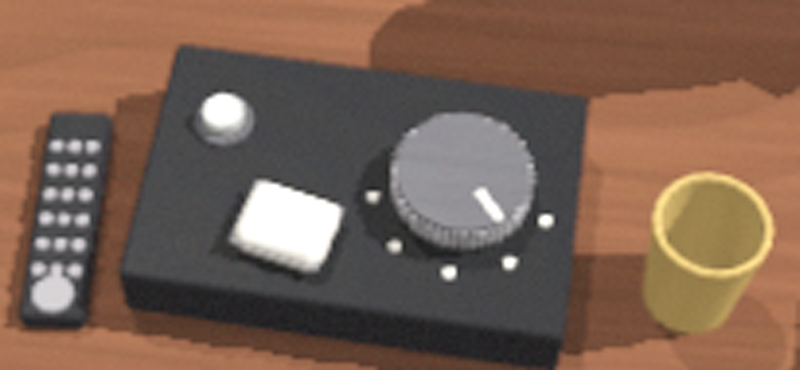

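The crop shows the line at about (488,204), pointing at the second dot, near (510,263). The middle dot is at about (449,272). Fitting the dots puts the dial centre at about (0.5486, 0.1013) with an amplifier yaw of about -4°. That predicts the button at (0.507, -0.056), and the two views agree. Now I'll close the gripper and approach the dial's near side.

carry_out --commands '[0.4,-0.91,0,0.78,1,0.4,-0.91,0,0.78,1,0.4,-0.91,0,0.78,1,0.4,-0.91,0,0.78,1,0.4,-0.91,0,0.78,1,0.4,-0.91,0,0.78,1,0.4,-0.91,0,0.78,1]' --grip_force 20

```text
time_s: 0.8
tcp_pos: [0.4118, 0.3484, 0.2484]
eef_rot: [180.0, 0.0, -4.4]
contact_force: [1.3, -0.1, -0.6]
gripper_width: 0.0372
```

carry_out --commands '[0.4,-0.91,0,0.78,1,0.4,-0.91,0,0.78,1,0.4,-0.91,0,0.78,1,0.4,-0.91,0,0.78,1,0.4,-0.91,0,0.78,1,0.4,-0.91,0,0.78,1,0.4,-0.91,0,0.78,1,0,0,0,0,1]'

```text
time_s: 1.6
tcp_pos: [0.5243, 0.0918, 0.2481]
eef_rot: [180.0, 0.1, 17.2]
contact_force: [-1.1, -1.3, 0.1]
gripper_width: 0.0003
```

carry_out --commands '[0,0,-0.6,0,1,0,0,-0.6,0,1,0,0,-0.6,0,1,0,0,-0.6,0,1,0,0,0,0,1,0,0,0,0,1,0,0,0,0,1]'

```text
time_s: 2.3
tcp_pos: [0.5243, 0.0958, 0.1539]
eef_rot: [-180.0, -0.1, 17.4]
contact_force: [0.6, 1.1, -0.0]
gripper_width: 0.0007
```

```bash
python3 - <<'E'
from plant import telemetry,cams,r
import cv2,numpy as np
print(telemetry.get_state()["tcp_pos"])
a=cams.capture("wrist");b=cams.capture("scene")
print(a["camera_matrix"],a["mount"])
cv2.imwrite("pics/w1.png",np.hstack([cv2.resize(a["frame"],(400,300)),cv2.resize(b["frame"][180:320,260:447],(400,300))])[:,:,::-1])
E
```

```text
[0.52428189 0.09580361 0.15388344]
[[371.64829954   0.         318.07169264]
 [  0.         371.64829954 241.05842023]
 [  0.           0.           1.        ]] [[-1.00530352e-04 -9.61811477e-01 -2.73712754e-01  7.28170726e-02]
 [ 9.99999754e-01 -2.86520215e-04  6.39532141e-04 -7.34848506e-04]
 [-6.93533591e-04 -2.73712622e-01  9.61811270e-01 -1.35856874e-01]
 [ 0.00000000e+00  0.00000000e+00  0.00000000e+00  1.00000000e+00]]
```

View pics/w1.png

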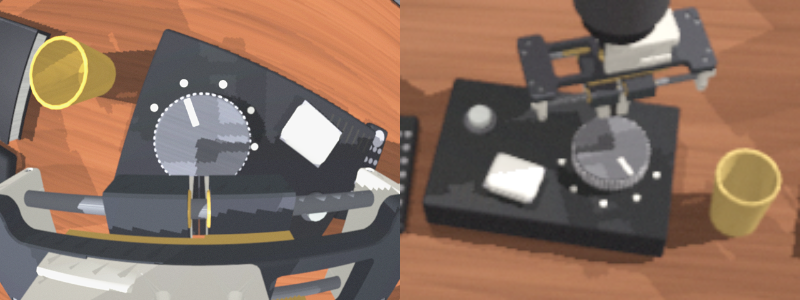

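The wrist view shows the closed fingertips over the near side of the dial, with the line at the second dot. Next I lower towards contact, starting with a small xy correction.

carry_out --commands '[-0.05,-0.06,-0.3,0,1,0,0,-0.3,0,1,0,0,-0.25,0,1,0,0,0,0,1,0,0,0,0,1]'

```text
time_s: 2.9
tcp_pos: [0.5214, 0.0927, 0.118]
eef_rot: [180.0, 0.1, 17.3]
contact_force: [-0.7, -0.1, -0.3]
gripper_width: 0.0003
```

carry_out --commands '[0,0,-0.05,0,1,0,0,-0.05,0,1,0,0,0,0,1,0,0,0,0,1]'

```text
time_s: 3.3
tcp_pos: [0.5216, 0.0929, 0.1147]
eef_rot: [-180.0, -0.0, 17.3]
contact_force: [-0.1, 0.8, 0.2]
gripper_width: 0.0003
```

carry_out --commands '[0,0,-0.025,0,1,0,0,-0.025,0,1,0,0,0,0,1,0,0,0,0,1]'

```text
time_s: 3.7
tcp_pos: [0.5217, 0.0929, 0.1127]
eef_rot: [-180.0, -0.0, 17.3]
contact_force: [-1.4, -0.6, 2.0]
gripper_width: 0.0005
```

carry_out --commands '[0,0,-0.025,0,1,0,0,-0.025,0,1,0,0,0,0,1,0,0,0,0,1]'

```text
time_s: 4.1
tcp_pos: [0.5217, 0.0929, 0.1107]
eef_rot: [-180.0, -0.0, 17.3]
contact_force: [-0.8, -0.0, 4.1]
gripper_width: 0.0003
```

```bash
python3 - <<'E'
import numpy as np
p=np.array([.5217,.0929])-[.5486,.1013]; a=0
for i in range(10):
    t=np.radians(-4); q=np.array([[np.cos(t),-np.sin(t)],[np.sin(t),np.cos(t)]])@p; print(((q-p)/.04).round(3)); p=q
E
```

```text
[-0.013  0.047]
[-0.01   0.048]
[-0.006  0.049]
[-0.003  0.049]
[0.001 0.049]
[0.004 0.049]
[0.007 0.049]
[0.011 0.048]
[0.014 0.047]
[0.017 0.046]
```

carry_out --commands '[0,0,-0.03,0,1,0,0,0,0,1,-0.013,0.047,0,-1,1,-0.01,0.048,0,-1,1,-0.006,0.049,0,-1,1,-0.003,0.049,0,-1,1,0.001,0.049,0,-1,1]'

```text
time_s: 4.8
tcp_pos: [0.5207, 0.1026, 0.1097]
eef_rot: [-180.0, -0.0, -2.8]
contact_force: [0.4, -0.7, 4.3]
gripper_width: 0.0005
```

carry_out --commands '[0.004,0.049,0,-1,1,0.007,0.049,0,-1,1,0.011,0.048,0,-1,1,0.014,0.047,0,-1,1,0,0,0,0,1,0,0,0,0,1]'

```text
time_s: 5.4
tcp_pos: [0.5224, 0.1105, 0.1097]
eef_rot: [-179.9, -0.1, -18.5]
contact_force: [2.1, 0.3, 5.5]
gripper_width: 0.0003
```

```bash
python3 - <<'E'
from plant import telemetry,cams,r
import cv2,numpy as np
a=cams.capture("wrist");b=cams.capture("scene")
cv2.imwrite("pics/w2.png",np.hstack([cv2.resize(a["frame"],(400,300)),cv2.resize(b["frame"][180:320,260:447],(400,300))])[:,:,::-1])
E
```

```text
(no output)
```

View pics/w2.png

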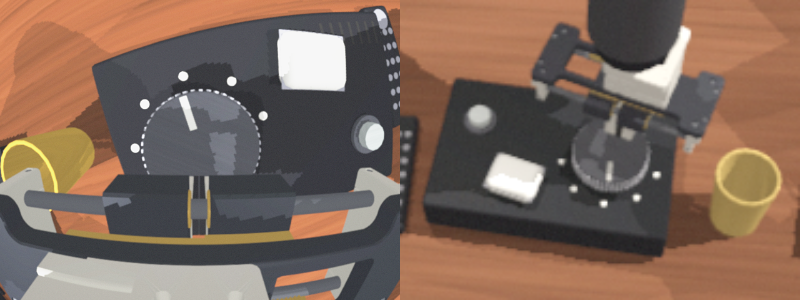

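The line now points at the middle dot, at (183,76) in the wrist view. Lifting off to check that it stays in the detent.

carry_out --commands '[0,0,-0.0,0,1,0,0,0.1,0,1,0,0,0.1,0,1,0,0,0.5,0,1,0,0,0.6,0,1,0,0,0,0,1,0,0,0,0,1]'

```text
time_s: 6.2
tcp_pos: [0.521, 0.1101, 0.1612]
eef_rot: [180.0, 0.1, -18.7]
contact_force: [0.6, -0.2, -0.3]
gripper_width: 0.0005
```

```bash
python3 - <<'E'
from plant import telemetry,cams,r
import cv2,numpy as np
from h import *
s=telemetry.get_state();print(s["tcp_pos"])
a=cams.capture("wrist");b=cams.capture("scene");f=b["frame"]
g=f[225:285,325:395].min(2)
k,l,st,ce=cv2.connectedComponentsWithStats((g>140).astype(np.uint8))
for i in range(1,k):
    m=ce[i]+[325,225];print(m.round(1),st[i,4],onz(b,*m,.06)[:2].round(4),onz(b,*m,.092)[:2].round(4))
cv2.imwrite("pics/w3.png",np.hstack([cv2.resize(a["frame"],(400,300)),cv2.resize(f[180:320,260:447],(400,300))])[:,:,::-1])
E
```

```text
[0.52095916 0.11007638 0.16124343]
[358.8 226.6] 20 [0.4644 0.1   ] [0.4859 0.0993]
[367.3 229.7] 23 [0.4719 0.122 ] [0.4931 0.1206]
[355.  234.5] 2 [0.4894 0.0914] [0.5101 0.0911]
[363.  236.3] 32 [0.4933 0.112 ] [0.5138 0.1109]
[360. 240.] 3 [0.5049 0.105 ] [0.525  0.1042]
[374.3 244.1] 9 [0.514  0.1416] [0.5338 0.1396]
[375.3 248.3] 3 [0.5262 0.1445] [0.5456 0.1424]
[370.6 260.1] 47 [0.5612 0.1339] [0.5794 0.1321]
[335.1 254.9] 8 [0.554  0.0456] [0.5724 0.0468]
[356.8 258.9] 34 [0.5608 0.0998] [0.5791 0.0992]
[342.  256.5] 2 [0.5571 0.063 ] [0.5755 0.0636]
[325.4 260.6] 14 [0.5725 0.0229] [0.5903 0.0248]
[379.6 261.1] 11 [0.5619 0.1563] [0.5801 0.1537]
[360. 264.] 1 [0.5744 0.1085] [0.5922 0.1076]
[340.8 267.8] 6 [0.5892 0.0624] [0.6065 0.0631]
[370.2 271.9] 10 [0.594  0.1343] [0.6112 0.1325]
[354.6 274.4] 13 [0.6042 0.097 ] [0.6209 0.0965]
```

View pics/w3.png

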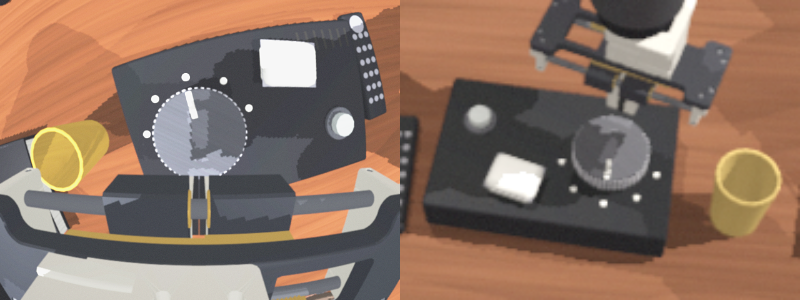

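After lifting, the line's centre is at (0.579, 0.099), so it points at -3.9°, matching the middle dot direction of -4.1°. The amplifier has not moved. Now the button.

carry_out --commands '[-0.07,-0.835,0,0,1,-0.07,-0.835,0,0,1,-0.07,-0.835,0,0,1,-0.07,-0.835,0,0,1,-0.07,-0.835,0,0,1,0,0,0,0,1,0,0,0,0,1]'

```text
time_s: 7.0
tcp_pos: [0.507, -0.0575, 0.1605]
eef_rot: [180.0, 0.1, -18.8]
contact_force: [0.2, -0.1, 1.0]
gripper_width: 0.0004
```

carry_out --commands '[0,0,-0.5,0,1,0,0,-0.5,0,1,0,0,-0.4,0,1,0,0,0,0,1,0,0,0,0,1]'

```text
time_s: 7.5
tcp_pos: [0.5077, -0.0562, 0.1053]
eef_rot: [180.0, 0.1, -18.6]
contact_force: [1.1, -0.5, 0.1]
gripper_width: 0.0002
```

```bash
python3 - <<'E'
from plant import telemetry,cams,r
import cv2,numpy as np
a=cams.capture("side");b=cams.capture("scene")
cv2.imwrite("pics/w4.png",np.hstack([cv2.resize(a["frame"][170:320,260:460],(400,300)),cv2.resize(b["frame"][180:320,260:447],(400,300))])[:,:,::-1])
E
```

```text
(no output)
```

View pics/w4.png

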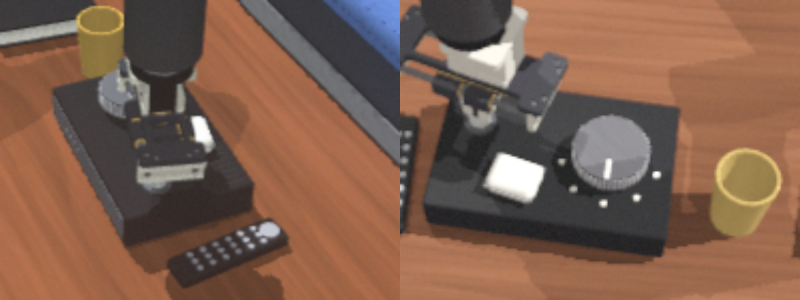

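The tip is over the button, at (480,118) on the right, and the dial line is still at the middle dot. Pressing down 7, then 13 mm in small steps.

carry_out --commands '[0,0,-0.1,0,1,0,0,-0.05,0,1,0,0,-0.05,0,1,0,0,0,0,1,0,0,0,0,1]'

```text
time_s: 8.1
tcp_pos: [0.5078, -0.0567, 0.0975]
eef_rot: [-180.0, -0.0, -18.7]
contact_force: [-0.1, 1.5, 1.7]
gripper_width: 0.0007
```

carry_out --commands '[0,0,-0.05,0,1,0,0,-0.05,0,1,0,0,-0.025,0,1,0,0,0,0,1,0,0,0,0,1]'

```text
time_s: 8.6
tcp_pos: [0.5079, -0.0567, 0.0925]
eef_rot: [-180.0, -0.0, -18.7]
contact_force: [-1.0, 0.6, 4.5]
gripper_width: 0.0003
```

carry_out --commands '[0,0,-0.025,0,1,0,0,0,0,1,0,0,-0.025,0,1,0,0,0,0,1,0,0,0,0,1]'

```text
time_s: 9.1
tcp_pos: [0.508, -0.0567, 0.0919]
eef_rot: [-180.0, -0.1, -18.6]
contact_force: [-7.0, 1.7, 20.7]
gripper_width: 0.0006
```

The force jumped from 4.5 N to 20.7 N, so the button is at its stop. Lifting off.

carry_out --commands '[0,0,0.1,0,1,0,0,0.15,0,1,0,0,0.5,0,1,0,0,1,0,1,-0.5,0,0.8,0,1,-0.8,0,0.5,0,1,0,0,0,0,1,0,0,0,0,1]'

```text
time_s: 9.9
tcp_pos: [0.4555, -0.0567, 0.213]
eef_rot: [-179.9, -0.1, -18.7]
contact_force: [-0.0, 0.3, -0.5]
gripper_width: 0.0001
```

```bash
python3 - <<'E'
from plant import telemetry,cams,r
import cv2,numpy as np
print(telemetry.get_state()["tcp_pos"])
a=cams.capture("side");b=cams.capture("scene");f=b["frame"]
from h import *
for box in((325,250,395,285),(285,222,310,245)):
    x0,y0,x1,y1=box;k,l,st,ce=cv2.connectedComponentsWithStats((f[y0:y1,x0:x1].min(2)>125).astype(np.uint8))
    for i in range(1,k):
        if st[i,4]>5: m=ce[i]+[x0,y0];print(m.round(1),st[i,4],onz(b,*m,.06)[:2].round(4),onz(b,*m,.092)[:2].round(4))
cv2.imwrite("pics/w5.png",np.hstack([cv2.resize(a["frame"][170:320,260:460],(400,300)),cv2.resize(f[180:320,240:427],(400,300))])[:,:,::-1])
E
```

```text
[ 0.45547197 -0.05667508  0.21295504]
[359.4 256.4] 451 [0.553 0.106] [0.5715 0.1052]
[335.  254.7] 7 [0.5535 0.0452] [0.572  0.0464]
[325.7 260.5] 20 [0.572  0.0237] [0.5899 0.0256]
[379.5 261. ] 12 [0.5617 0.1559] [0.5799 0.1534]
[340.7 267.6] 7 [0.5885 0.0621] [0.6058 0.0627]
[370.4 271.9] 11 [0.594  0.1347] [0.6111 0.1329]
[354.6 274.4] 13 [0.6042 0.097 ] [0.6209 0.0965]
[297.7 234.5] 121 [ 0.5022 -0.0549] [ 0.5224 -0.0503]
```

View pics/w5.png

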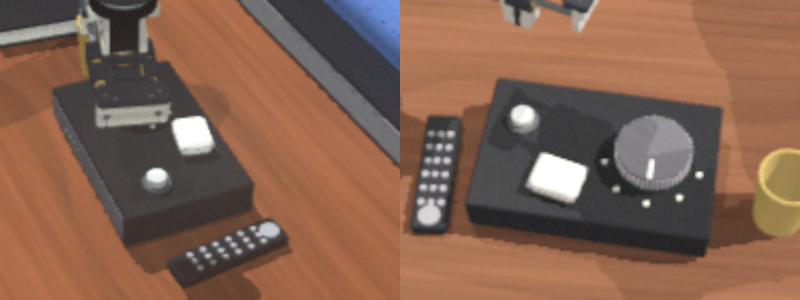

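The line points at the middle dot, at (646,203). The button is up: its scene centroid is (297.7,234.5), against (297.7,234.4) at the start. The dots have not shifted, and the gripper is clear. Handing in.

```bash
python3 -c "
from plant import r
print(r.close_job())"
```

```text
the job is handed in; nothing more can be done
None
```

The dial is one click clockwise with its white line at the middle dot, and the push button was pressed fully down and has come back up. The job is handed in at about 10 s of the 42 s allowed; it reports no verdict.

- **Dial:** I rested the closed fingertips on its near side with about 4 to 5.5 N and carried it round a 36° arc. After lifting off, the line pointed at -3.9° and the middle dot lies at -4.1°. In the last picture it still points at the middle dot.
- **Button:** I pressed it until the force jumped from 4.5 N to about 21 N at its stop, then let go. Its position in the camera image is back to the starting one within 0.1 pixel. The stop was hit harder than the 5 N the button needs.
- **Surroundings:** The amplifier's dots moved less than 1 mm in the measurements. The earbuds, remote and tumbler look unmoved in the last pictures. I did not measure these, or re-check the bowl, book, streamer and adapter, which the arm never went low near.

The gripper was well clear at the end, with no force on it, and no check failed or disagreed.

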